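# Lid the finished soup bowls

## Task

The four soup bowls on the drying board are finished: put each lacquered lid on the bowl of its own colour, right way up and sitting level in the bowl's flared lip. Set the lids down gently rather than dropping them, and leave the bowls standing where they are. The bare wooden lid is not lacquered yet: leave it and the pot alone.

Things in the scene. Friction and masses are not known exactly. Their poses are not given: they have to be found in the camera images.
- lid_black: Lid in black lacquer: a round dome, right way up on the bench, 96 mm across, edge 3 mm thick, 34 mm high in all, 55 g. On the dome (21 mm high there, 16 mm at 36 mm from the axis) stands a grip ring 44 mm across, from 21 to 34 mm height: grip it across the outside from above. Origin: centre of the underside; z up. Yaw means nothing.
- bowl_black: Soup bowl in black lacquer, loose, 130 g, upright on a drying board (top 28 mm above the bench), neighbours about 140 mm apart: 60 mm high, flared lip 114 mm across outside, 108 inside, narrowing to 83 inside at 45 mm height. The edge of its lid rests in the flare: lid home, its origin is on the bowl's axis, 56 mm above the bowl's origin. Origin: centre of the foot's underside; z up.
- lid_red: Lid in vermilion red lacquer: a round dome, right way up on the bench, 96 mm across, edge 3 mm thick, 34 mm high in all, 55 g. On the dome (21 mm high there, 16 mm at 36 mm from the axis) stands a grip ring 44 mm across, from 21 to 34 mm height: grip it across the outside from above. Origin: centre of the underside; z up. Yaw means nothing.
- bowl_red: Soup bowl in vermilion red lacquer, loose, 130 g, upright on a drying board (top 28 mm above the bench), neighbours about 140 mm apart: 60 mm high, flared lip 114 mm across outside, 108 inside, narrowing to 83 inside at 45 mm height. The edge of its lid rests in the flare: lid home, its origin is on the bowl's axis, 56 mm above the bowl's origin. Origin: centre of the foot's underside; z up.
- lid_green: Lid in green lacquer: a round dome, right way up on the bench, 96 mm across, edge 3 mm thick, 34 mm high in all, 55 g. On the dome (21 mm high there, 16 mm at 36 mm from the axis) stands a grip ring 44 mm across, from 21 to 34 mm height: grip it across the outside from above. Origin: centre of the underside; z up. Yaw means nothing.
- bowl_green: Soup bowl in green lacquer, loose, 130 g, upright on a drying board (top 28 mm above the bench), neighbours about 140 mm apart: 60 mm high, flared lip 114 mm across outside, 108 inside, narrowing to 83 inside at 45 mm height. The edge of its lid rests in the flare: lid home, its origin is on the bowl's axis, 56 mm above the bowl's origin. Origin: centre of the foot's underside; z up.
- lid_blue: Lid in blue lacquer: a round dome, right way up on the bench, 96 mm across, edge 3 mm thick, 34 mm high in all, 55 g. On the dome (21 mm high there, 16 mm at 36 mm from the axis) stands a grip ring 44 mm across, from 21 to 34 mm height: grip it across the outside from above. Origin: centre of the underside; z up. Yaw means nothing.
- bowl_blue: Soup bowl in blue lacquer, loose, 130 g, upright on a drying board (top 28 mm above the bench), neighbours about 140 mm apart: 60 mm high, flared lip 114 mm across outside, 108 inside, narrowing to 83 inside at 45 mm height. The edge of its lid rests in the flare: lid home, its origin is on the bowl's axis, 56 mm above the bowl's origin. Origin: centre of the foot's underside; z up.
- lid_bare: Bystander: a lid of the same shape and size (96 mm across, 34 mm high) in bare pale wood, not lacquered, among the others on the bench. It belongs to none of the bowls on the board. Origin: centre of the underside; z up.
- pot: Bystander: dark round lacquer pot with a white paper cover, 85 mm across, 64 mm high, 350 g, standing on the bench to the left of the board. Origin: centre of its underside.
Mind the look-alikes: they are no part of the job. Leave any yellow look-alike of the lid_black alone. Leave any yellow look-alike of the lid_green alone.

How it is judged:
By the outcome, as a careful person would: the job done as asked, in the order asked, and still so for the second after the job is handed in, with the robot touching nothing.
It also fails if it takes over 91 s, if anything falls off the work surface, if the arm or the gripper's body presses on something with over 40 N, if the wrist force passes 120 N, or if a joint passes its speed limit or range.

## Robot

A 7-joint arm with a two-finger parallel gripper is mounted at the origin on the work surface. World frame = base frame: x ahead of the robot, y to its left, z up, the work surface at z = 0. Lengths are in m, angles in rad, forces in N, time in s.
With the tool pointing down it reaches from about 0.4 to 0.925 m from the base axis. Payload 4.1 kg.
Tool frame: the origin (TCP) lies midway between the tips of the shut fingers; the grasp point (between the pads) lies env.pinch_z behind it (env.pinch_z is the distance from the TCP to the grasp point, in m); z points along the fingers, y is the line along which they close (so a half turn about z gives the same grasp; the last joint's range is limited). The gripper opens to 85 mm and grips with 20 to 120 N. Pads are 22 mm wide; open, the fingers measure 114 mm over their backs; the gripper's body (76 mm by 85 mm) begins 54 mm behind the grasp point. The pads swing forward as they close: fully open they stand 13 mm farther back than shut.
Start: joints at [-1.394, 0.398, 0.045, 1.537, -0.019, 1.207, -0.051], TCP at [0.177, 0.625, 0.231] pointing down, gripper open.
Joint ranges: [-2.82, 2.82], [-0.49, 2.23], [-1.37, 1.46], [0, 2.46], [-1.36, 4.5], [0.23, 2], [-2.94, 2.94]. Speed limits (rad/s): [2.57, 2.57, 3.14, 3.14, 3.14, 3.14, 3.14].

## Interface

Orientations are given as a 3x3 rotation matrix whose columns are the frame's x, y, z axes.
In Python, from cell import env, get_image, camera_model, regions_of, landmark_of gives the robot as it stands. The module is installed in compiled form; this text tells all that it offers.
- The arm moves only by the shell command python3 -m creep 'ROWS'. ROWS is JSON, a list of rows, each a list of 7 numbers: the shift along the tool's x, y, z scaled (see below), then the turn, a rotation vector about the tool's x, y, z scaled (see below), then the opening, from 0 (shut) to 1 (fully open). In form: [[x, y, z, ax, ay, az, fingers], ...]. A call has 1 to 10 rows; each row is the pose to reach, as a shift and turn from the pose commanded when the call began, along the tool's axes at that moment, turning the shorter way round; what a row does not reach only later rows make up. The controller multiplies each number of a shift by 400 mm and each number of a turn by pi rad. A row lasts 1/10 s, in which the tool goes at most 50 mm and 8.59 degrees, less where a joint would pass 70% of its speed; a pose out of reach is approached as far as the arm can. A call with a number of a shift or a turn outside -1 to 1 is refused whole. A call with a gripper value outside its range is refused whole. The fingers move at their own pace and stop on an object; the grip force is fixed at half the most. Time passes only in rows, so rows that repeat a pose let the fingers close. It gives the time, the measured TCP pose, the force, the opening and the grip force at its end, in the units of the state.
- env.get_state(): the state, without advancing time (a new reading comes with each control period).
- get_image(name): name is "scene" or "top" or "wrist"; returns (picture, depth): 480x640x3 uint8, red, green, blue; 480x640 float32, m along the optical axis (not along the pixel's ray), 0 where there is no reading.
- camera_model(name): a dict with "fx", "fy", "cx", "cy" (pixels), "pose" (4x4, takes a point from camera to world coordinates). Camera axes: x right, y down, z forward; pixel columns grow to the right and rows downward; lengths in m; the calibration is good to about 2 mm. A picture is of the moment at which its call begins: read the wrist's pose just before it. camera_model takes no time and is no camera call; for the wrist camera it gives the pose at the moment of the call.
- env.sign_off(): hands the job in; it is judged then, once.
Trained networks look in the newest picture that a camera, given by its name, has taken for a name from the list of things; names that differ only in an ending like _2 or _b are one class to them, and where a whole thing is asked for, a point or a joint stands for the part that bears it (a point fixed in the world has none). Each returns a list of dicts, best first, with "p" (0 to 1); they miss things now and then, are a little off and sometimes report something else, mostly with a low value. They report only what shows in the picture. A call takes as long as a camera call. They do not tell look-alikes from the thing itself.
- regions_of(camera, query): "pixels" (480x640 bool, what is visible of it) and "extent" ([left, top, right, bottom] in pixels, round what is visible of it).
- landmark_of(camera, query): "location" ([column, row] in pixels: a listed point, or the origin of a listed thing).
The state is a dict: "time": time; "joint_positions": joint angles; "dq": joint speeds; "effort": joint torques, N m; "tool_pos": TCP position; "ee_rot": TCP orientation; "ft_force": force on the tool from outside, world axes, zero at the start; "ft_torque": the same for the moment, N m; "grip_width": finger opening in m; "grip_force": force on a finger pad.
Only numpy, scipy, OpenCV 4.12 (cv2) and the standard library are available. Lean on these libraries where they do the work, as an engineer would, in place of code of your own. Each camera call takes 0.05 s, during which the arm holds its last target. There are 200 camera calls.

## Working session

There is one attempt and no reset: what is moved stays moved. The work goes in short steps, Python scripts to look and compute and a shell command to move; the robot and the scene stay as the last step left them, time stands still between calls to the robot, and variables do not carry over. Pictures are saved under pics/ and viewed, at most 14 in all, crops included, and the job is handed in when it is done.

```bash
mkdir -p pics
python3 - <<'E'
from cell import *
import cv2
s=env.get_state(); print({k:s[k] for k in('time','tool_pos','ee_rot','grip_width')},env.pinch_z)
for n in('scene','top'):
    p,d=get_image(n); cv2.imwrite(f'pics/{n}0.png',p[:,:,::-1])
    c=camera_model(n); print(n,c['fx'],c['pose'].round(3).tolist() if hasattr(c['pose'],'round') else c['pose'])
E
```

```text
{'time': 0.0, 'tool_pos': array([0.17681659, 0.6248328 , 0.23027123]), 'ee_rot': array([[-9.62244358e-01,  2.72186728e-01, -4.24731373e-04],
       [ 2.72187041e-01,  9.62242542e-01, -1.87209910e-03],
       [-1.00865934e-04, -1.91702317e-03, -9.99998157e-01]]), 'grip_width': 0.08516212456561405} 0.0187
scene 510.9208624878155 [[-0.737, 0.545, -0.4, 0.886], [0.676, 0.581, -0.453, 0.616], [-0.015, -0.604, -0.796, 0.977], [0.0, 0.0, 0.0, 1.0]]
top 474.21108162431904 [[-0.01, -0.999, 0.041, 0.354], [-1.0, 0.009, -0.015, 0.124], [0.014, -0.041, -0.999, 1.257], [0.0, 0.0, 0.0, 1.0]]
```

View pics/top0.png

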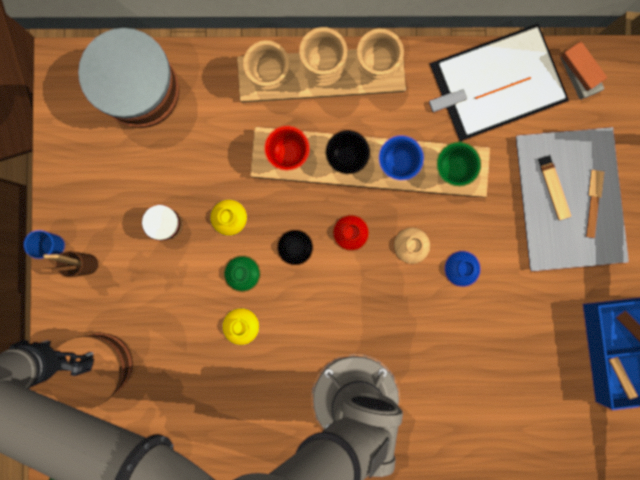

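View pics/scene0.png

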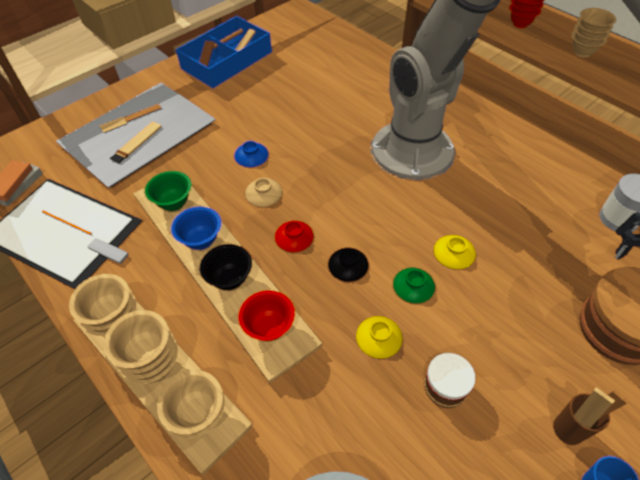

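Top view: lids are black (295,247), red (351,232), green (242,273) and blue (463,268). Look-alikes to leave are yellow (228,217) and (241,326), and bare wood (412,245). The bowls are red (287,147), black (348,152), blue (401,157) and green (459,163), and the pot is at (160,222).

```bash
cat > h.py <<'E'
from cell import *
import numpy as np, cv2
def ray(c,uv):
    P=np.array(c['pose']); d=np.array([(uv[0]-c['cx'])/c['fx'],(uv[1]-c['cy'])/c['fy'],1.])
    return P[:3,3],P[:3,:3]@d
def cloud(cam,d,m):
    c=camera_model(cam); v,u=np.nonzero(m&(d>0)); z=d[v,u]
    P=np.array(c['pose']); X=np.c_[(u-c['cx'])/c['fx']*z,(v-c['cy'])/c['fy']*z,z]
    return X@P[:3,:3].T+P[:3,3]
def tri(r1,r2):
    (o1,d1),(o2,d2)=r1,r2
    t=np.linalg.lstsq(np.c_[d1,-d2],o2-o1,rcond=None)[0]
    a,b=o1+t[0]*d1,o2+t[1]*d2
    return (a+b)/2,np.linalg.norm(a-b)
E
python3 - <<'E'
from h import *
T={}
for cam in('top','scene'):
    p,d=get_image(cam); c=camera_model(cam)
    for col in('black','red','green','blue'):
        for k in('lid_','bowl_'):
            q=k+col
            R=regions_of(cam,q); L=landmark_of(cam,q)
            for r in R[:3]:
                m=r['pixels']; X=cloud(cam,d,m); z=np.percentile(X[:,2],97)
                e=r['extent']
                # footprint centre: bounding circle of the top view points
                (x,y),rad=cv2.minEnclosingCircle(X[:,:2].astype(np.float32))
                print(cam,q,'p%.2f'%r['p'],np.round(e).astype(int),p[m].mean(0).astype(int),'ctr %.3f %.3f r %.3f zmin/max %.3f %.3f'%(x,y,rad,X[:,2].min(),z))
            print('   lm',[(np.round(l['location'],1).tolist(),round(l['p'],2)) for l in L[:3]])
            if L: T.setdefault(q,[]).append(ray(c,L[0]['location']))
for q,v in T.items():
    if len(v)==2: X,e=tri(*v); print(q,X.round(4),e.round(4))
E
```

```text
top lid_black p0.78 [211 204 248 233] [216 187   0] ctr 0.480 0.329 r 0.047 zmin/max -0.002 0.035
top lid_black p0.62 [279 229 312 264] [21 16 14] ctr 0.400 0.154 r 0.047 zmin/max -0.001 0.035
   lm [([296.6, 245.0], 0.81), ([226.5, 220.5], 0.75)]
top bowl_black p0.66 [394 230 431 264] [202 156  95] ctr 0.402 -0.155 r 0.048 zmin/max -0.006 0.034
top bowl_black p0.61 [327 131 372 176] [22 17 14] ctr 0.639 0.014 r 0.064 zmin/max 0.022 0.091
top bowl_black p0.58 [225 256 262 294] [26 97 39] ctr 0.332 0.295 r 0.048 zmin/max -0.002 0.034
   lm []
top lid_red p0.81 [334 216 366 253] [170  17   4] ctr 0.437 0.005 r 0.049 zmin/max -0.003 0.035
   lm [([351.1, 233.8], 0.97)]
top bowl_red p0.95 [263 125 313 172] [171  23   9] ctr 0.658 0.171 r 0.071 zmin/max -0.003 0.091
   lm [([289.4, 154.4], 0.92)]
top lid_green p0.81 [222 309 256 342] [220 194   1] ctr 0.196 0.299 r 0.049 zmin/max -0.005 0.034
top lid_green p0.78 [224 254 259 290] [26 96 38] ctr 0.334 0.294 r 0.048 zmin/max -0.002 0.034
top lid_green p0.24 [391 228 429 264] [202 156  95] ctr 0.402 -0.157 r 0.050 zmin/max -0.006 0.034
   lm
[... 1707 characters left out ...]
reen p0.64 [147 173 190 209] [13 85 30] ctr 0.598 -0.256 r 0.059 zmin/max 0.030 0.090
   lm []
scene lid_blue p0.86 [232 137 271 171] [ 27  65 134] ctr 0.331 -0.288 r 0.056 zmin/max -0.005 0.035
scene lid_blue p0.42 [425 353 473 407] [193 184 166] ctr 0.453 0.485 r 0.056 zmin/max -0.003 0.067
   lm [([248.6, 152.3], 0.89)]
scene bowl_blue p0.93 [169 208 222 251] [ 20  60 126] ctr 0.602 -0.137 r 0.085 zmin/max -0.001 0.090
   lm [([201.2, 241.9], 0.63)]
lid_black [ 0.3885  0.1996 -0.2957] 0.1064
lid_red [0.4335 0.0063 0.009 ] 0.0021
bowl_red [0.6401 0.1686 0.0265] 0.007
lid_green [0.334  0.2999 0.0165] 0.0033
lid_blue [ 0.3486 -0.2817  0.0233] 0.0029
bowl_blue [ 0.618  -0.1089  0.0322] 0.0006
```

```bash
cat >> h.py <<'E'
APP={'lid_black':(.400,.154),'lid_red':(.436,.005),'lid_green':(.333,.294),'lid_blue':(.338,-.289),
'bowl_red':(.645,.165),'bowl_black':(.635,.014),'bowl_blue':(.62,-.12),'bowl_green':(.605,-.262)}
from scipy.optimize import least_squares
def fit(X,a,kind,dz=0):
    r0,zl=(.022,.028) if kind=='lid' else (.057,.083)
    q=X[(np.hypot(*(X[:,:2]-a).T)<(.04 if kind=='lid' else .07))&(X[:,2]>zl+dz)&(X[:,2]<zl+dz+.02)]
    if len(q)<12: return None
    # ring of points: annulus, robust fit of its centre line
    f=lambda p:np.hypot(q[:,0]-p[0],q[:,1]-p[1])-p[2]
    s=least_squares(f,[*a,r0],loss='soft_l1',f_scale=.003).x
    return s.round(4),np.median(q[:,2]).round(4),len(q)
E
python3 - <<'E'
from h import *
for cam in('top','scene'):
    p,d=get_image(cam); X=cloud(cam,d,np.ones(d.shape,bool))
    for q,a in APP.items(): print(cam,q,fit(X,np.array(a),q.split('_')[0]))
E
```

```text
top lid_black (array([0.3997, 0.1537, 0.0199]), np.float64(0.0342), 88)
top lid_red (array([0.4371, 0.0059, 0.0202]), np.float64(0.0333), 88)
top lid_green (array([0.3332, 0.2939, 0.0197]), np.float64(0.0338), 83)
top lid_blue (array([ 0.3402, -0.2888,  0.0204]), np.float64(0.034), 100)
top bowl_red (array([0.6431, 0.17  , 0.0507]), np.float64(0.0877), 599)
top bowl_black (array([0.6323, 0.0192, 0.0508]), np.float64(0.0878), 592)
top bowl_blue (array([ 0.6171, -0.1139,  0.0507]), np.float64(0.0876), 598)
top bowl_green (array([ 0.6003, -0.2578,  0.0508]), np.float64(0.0876), 586)
scene lid_black (array([0.3997, 0.1554, 0.0202]), np.float64(0.0331), 132)
scene lid_red (array([0.4373, 0.007 , 0.0203]), np.float64(0.0331), 118)
scene lid_green (array([0.332 , 0.2959, 0.0203]), np.float64(0.0334), 140)
scene lid_blue (array([ 0.339 , -0.2877,  0.0202]), np.float64(0.0333), 100)
scene bowl_red (array([0.6432, 0.1714, 0.0507]), np.float64(0.0875), 847)
scene bowl_black (array([0.6321, 0.0207, 0.0509]), np.float64(0.0877), 685)
scene bowl_blue (array([ 0.617 , -0.1122,  0.0508]), np.float64(0.0878), 571)
scene bowl_green (array([ 0.6   , -0.2562,  0.0508]), np.float64(0.0877), 486)
```

Both cameras agree within 2 mm, and the heights match the text: ring tops about 34 mm, lips about 88 mm.
Things that could be mistaken for the green lid (242,273): yellow lids (228,217) and (241,326), the black lid (295,247), the bare lid (412,245) and the green bowl (459,163). I choose (242,273), and will check it in a crop.

```bash
cat >> h.py <<'E'
G={'lid_black':(.3997,.1545),'lid_red':(.4372,.0065),'lid_green':(.3326,.2949),'lid_blue':(.3396,-.2883),
'bowl_red':(.6431,.1707),'bowl_black':(.6322,.020),'bowl_blue':(.617,-.113),'bowl_green':(.6002,-.257)}
def plan(*pts):
    s=env.get_state(); R=s['ee_rot']; p=s['tool_pos']
    print('t %.2f'%s['time'],'tcp',p.round(4),'grip %.4f'%s['grip_width'],'zaxis',R[:,2].round(4))
    for n,z in pts:
        a=np.array([*(G[n] if isinstance(n,str) else n),z])
        print(n,z,'shift/0.4:',(R.T@(a-p)/.4).round(4))
E
python3 - <<'E'
from h import *
i=cv2.imread('pics/top0.png')[190:350,200:360]; cv2.imwrite('pics/crop1.png',cv2.resize(i,None,fx=3.5,fy=3.5,interpolation=2))
plan(('lid_green',.15),('lid_green',.06),('lid_green',.02))
E
```

```text
t 1.90 tcp [0.177  0.6255 0.2314] grip 0.0855 zaxis [ 1.e-04  1.e-04 -1.e+00]
lid_green 0.15 shift/0.4: [-0.5994 -0.6893  0.2034]
lid_green 0.06 shift/0.4: [-0.5994 -0.6893  0.4284]
lid_green 0.02 shift/0.4: [-0.5994 -0.6894  0.5284]
```

View pics/crop1.png

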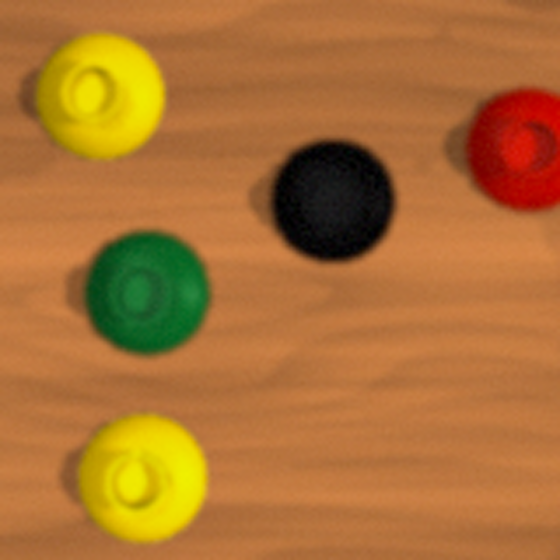

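The crop confirms it: the green lid (145,290 in the crop) is right way up between the two yellow ones, with black to its right.

```bash
python3 -m creep '[[-0.6,-0.69,0.25,0,0,0,1],[-0.6,-0.69,0.25,0,0,0,1],[-0.6,-0.69,0.25,0,0,0,1],[-0.6,-0.69,0.25,0,0,0,1],[-0.6,-0.69,0.25,0,0,0,1],[-0.6,-0.69,0.25,0,0,0,1],[-0.6,-0.69,0.25,0,0,0,1],[-0.6,-0.69,0.25,0,0,0,1],[-0.6,-0.69,0.25,0,0,0,1],[-0.6,-0.69,0.25,0,0,0,1]]'
python3 - <<'E'
from h import *
p,d=get_image('wrist'); cv2.imwrite('pics/w1.png',p[:,:,::-1])
X=cloud('wrist',d,np.ones(d.shape,bool)); print(fit(X,np.array(G['lid_green']),'lid'))
plan(('lid_green',.05),('lid_green',.02))
E
```

```text
time: 2.9
tool_pos: [0.333, 0.2946, 0.1316]
ee_rot: [[-0.962, 0.274, 0.0], [0.274, 0.962, 0.001], [0.0, 0.001, -1.0]]
ft_force: [0.3, 1.6, 0.2]
grip_width: 0.0854
grip_force: 0.0
(array([0.3312, 0.2975, 0.0202]), np.float64(0.034), 1638)
t 2.95 tcp [0.3328 0.2957 0.1318] grip 0.0854 zaxis [ 6.0e-04  1.5e-03 -1.0e+00]
lid_green 0.05 shift/0.4: [-1.000e-04 -2.400e-03  2.045e-01]
lid_green 0.02 shift/0.4: [-0.     -0.0026  0.2795]
```

View pics/w1.png

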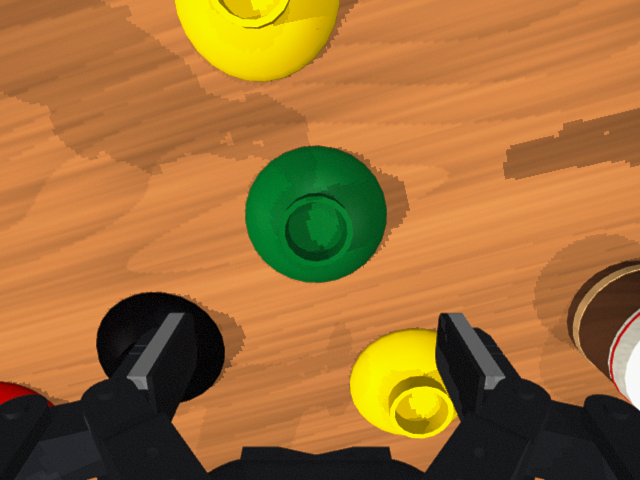

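The green lid is centred between the fingers at (316,214) with its ring near (318,228). Going down to grip.

```bash
python3 -m creep '[[0,0,0.12,0,0,0,1],[0,0,0.22,0,0,0,1],[0,0,0.26,0,0,0,1],[0,0,0.28,0,0,0,1],[0,0,0.28,0,0,0,1],[0,0,0.28,0,0,0,0],[0,0,0.28,0,0,0,0],[0,0,0.28,0,0,0,0],[0,0,0.28,0,0,0,0],[0,0,0.28,0,0,0,0]]'
python3 - <<'E'
from h import *
plan(('lid_green',.16),('bowl_green',.16),('bowl_green',.106))
E
```

```text
time: 3.95
tool_pos: [0.3335, 0.2955, 0.0208]
ee_rot: [[-0.962, 0.272, 0.001], [0.272, 0.962, 0.002], [-0.001, 0.002, -1.0]]
ft_force: [-1.4, -1.1, 7.6]
grip_width: 0.0415
grip_force: 59.6
t 3.95 tcp [0.3335 0.2955 0.0208] grip 0.0415 zaxis [ 0.0013  0.0022 -1.    ]
lid_green 0.16 shift/0.4: [ 0.0015 -0.0013 -0.348 ]
bowl_green 0.16 shift/0.4: [-1.0179 -1.1467 -0.3502]
bowl_green 0.106 shift/0.4: [-1.0178 -1.1471 -0.2152]
```

```bash
python3 -m creep '[[0,0,-0.05,0,0,0,0],[0,0,-0.16,0,0,0,0],[0,0,-0.28,0,0,0,0],[-0.62,-0.7,-0.35,0,0,0,0],[-0.62,-0.7,-0.35,0,0,0,0],[-0.62,-0.7,-0.35,0,0,0,0],[-0.62,-0.7,-0.35,0,0,0,0],[-0.62,-0.7,-0.35,0,0,0,0],[-0.62,-0.7,-0.35,0,0,0,0],[-0.62,-0.7,-0.35,0,0,0,0]]'
python3 - <<'E'
from h import *
plan(('bowl_green',.16),('bowl_green',.106))
E
```

```text
time: 4.95
tool_pos: [0.485, -0.0216, 0.1583]
ee_rot: [[-0.962, 0.272, 0.002], [0.272, 0.962, 0.001], [-0.001, 0.002, -1.0]]
ft_force: [0.6, 0.4, -0.1]
grip_width: 0.0411
grip_force: 61.0
t 4.95 tcp [ 0.485  -0.0216  0.1583] grip 0.0411 zaxis [ 0.0016  0.0012 -1.    ]
bowl_green 0.16 shift/0.4: [-0.4374 -0.4879 -0.0044]
bowl_green 0.106 shift/0.4: [-0.4372 -0.4881  0.1306]
```

```bash
python3 -m creep '[[-0.43,-0.48,-0.01,0,0,0,0],[-0.43,-0.48,-0.01,0,0,0,0],[-0.43,-0.48,-0.01,0,0,0,0],[-0.43,-0.48,-0.01,0,0,0,0],[-0.43,-0.48,-0.01,0,0,0,0],[-0.43,-0.48,-0.01,0,0,0,0],[-0.43,-0.48,-0.01,0,0,0,0],[-0.43,-0.48,-0.01,0,0,0,0],[-0.43,-0.48,-0.01,0,0,0,0]]'
python3 - <<'E'
from h import *
p,d=get_image('wrist'); cv2.imwrite('pics/w2.png',p[:,:,::-1])
X=cloud('wrist',d,np.ones(d.shape,bool)); print(fit(X,np.array(G['bowl_green']),'bowl'))
t=env.get_state()['tool_pos'][:2]
print('lid in hand',fit(X,t,'lid',env.get_state()['tool_pos'][2]-.020))
plan(('bowl_green',.16),('bowl_green',.106))
E
```

```text
time: 5.85
tool_pos: [0.5975, -0.2488, 0.1613]
ee_rot: [[-0.963, 0.27, -0.0], [0.27, 0.963, 0.002], [0.001, 0.002, -1.0]]
ft_force: [0.0, 0.4, -1.6]
grip_width: 0.0417
grip_force: 61.0
(array([ 0.607 , -0.2562,  0.057 ]), np.float64(0.0878), 4127)
lid in hand (array([ 0.5951, -0.247 ,  0.0216]), np.float64(0.1746), 7675)
t 5.90 tcp [ 0.5975 -0.249   0.1614] grip 0.0413 zaxis [-0.      0.0018 -1.    ]
bowl_green 0.16 shift/0.4: [-0.0119 -0.0175  0.0035]
bowl_green 0.106 shift/0.4: [-0.0119 -0.0178  0.1385]
```

View pics/w2.png

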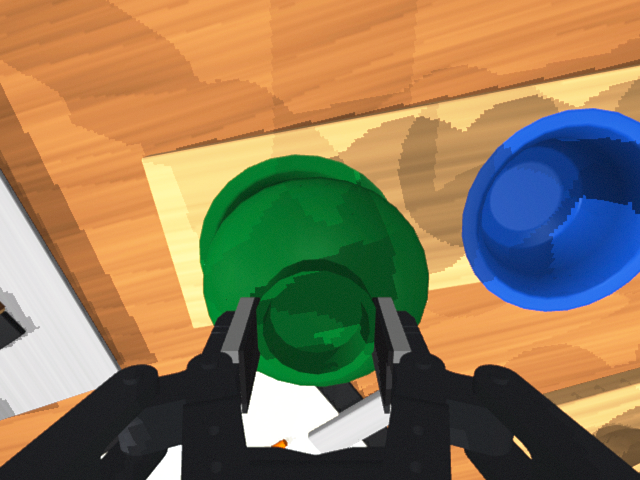

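The lid hangs level, with its ring between the pads at (318,315), and the green bowl lies under it. I'll align and lower partway.

```bash
python3 -m creep '[[-0.012,-0.0175,0.02,0,0,0,0],[-0.012,-0.0175,0.06,0,0,0,0],[-0.012,-0.0175,0.09,0,0,0,0],[-0.012,-0.0175,0.09,0,0,0,0]]'
python3 - <<'E'
from h import *
plan(('bowl_green',.106),('bowl_green',.104))
E
```

```text
time: 6.3
tool_pos: [0.5983, -0.2582, 0.122]
ee_rot: [[-0.962, 0.272, -0.005], [0.272, 0.962, 0.002], [0.006, 0.001, -1.0]]
ft_force: [-0.3, 0.5, -0.7]
grip_width: 0.0416
grip_force: 61.0
t 6.30 tcp [ 0.5983 -0.2582  0.122 ] grip 0.0416 zaxis [-0.0055  0.0023 -1.    ]
bowl_green 0.106 shift/0.4: [-0.004   0.004   0.0401]
bowl_green 0.104 shift/0.4: [-0.0041  0.004   0.0451]
```

```bash
python3 -m creep '[[-0.004,0.003,0.015,0,0,0,0],[-0.004,0.003,0.025,0,0,0,0],[-0.004,0.003,0.033,0,0,0,0],[-0.004,0.003,0.038,0,0,0,0],[-0.004,0.003,0.04,0,0,0,0],[-0.004,0.003,0.04,0,0,0,0]]'
python3 - <<'E'
from h import *
plan(('bowl_green',.1045))
E
```

```text
time: 6.9
tool_pos: [0.6022, -0.2588, 0.1095]
ee_rot: [[-0.962, 0.272, 0.0], [0.272, 0.962, 0.0], [-0.0, 0.0, -1.0]]
ft_force: [-0.1, -0.8, -0.2]
grip_width: 0.0415
grip_force: 61.0
t 6.90 tcp [ 0.6022 -0.2588  0.1095] grip 0.0415 zaxis [ 2.e-04  1.e-04 -1.e+00]
bowl_green 0.1045 shift/0.4: [0.006  0.0029 0.0124]
```

```bash
python3 -m creep '[[0.003,0.002,0.004,0,0,0,0],[0.003,0.002,0.008,0,0,0,0],[0.003,0.002,0.01,0,0,0,0],[0.003,0.002,0.01,0,0,0,0]]'
```

```text
time: 7.3
tool_pos: [0.6012, -0.2576, 0.1053]
ee_rot: [[-0.962, 0.272, 0.0], [0.272, 0.962, 0.0], [0.0, 0.0, -1.0]]
ft_force: [0.7, -1.0, -1.4]
grip_width: 0.0414
grip_force: 61.0
```

```bash
python3 -m creep '[[0,0,0.0025,0,0,0,0],[0,0,0.0025,0,0,0,0]]'
```

```text
time: 7.5
tool_pos: [0.6015, -0.2578, 0.1047]
ee_rot: [[-0.962, 0.272, 0.001], [0.272, 0.962, -0.0], [-0.001, 0.0, -1.0]]
ft_force: [0.1, -0.1, 0.9]
grip_width: 0.0417
grip_force: 61.4
```

```bash
python3 -m creep '[[0,0,0.002,0,0,0,0],[0,0,0.003,0,0,0,0],[0,0,0.003,0,0,0,0]]'
```

```text
time: 7.8
tool_pos: [0.6016, -0.258, 0.1045]
ee_rot: [[-0.962, 0.272, 0.001], [0.272, 0.962, -0.0], [-0.001, 0.0, -1.0]]
ft_force: [-1.5, 0.4, 6.1]
grip_width: 0.0418
grip_force: 61.8
```

Contact at TCP 0.1045 as predicted, with 6 N. I'll release and rise.

```bash
python3 -m creep '[[0,0,-0.002,0,0,0,0.3],[0,0,-0.002,0,0,0,1],[0,0,-0.002,0,0,0,1],[0,0,-0.002,0,0,0,1],[0,0,-0.03,0,0,0,1],[0,0,-0.1,0,0,0,1],[0,0,-0.2,0,0,0,1],[0,0,-0.3,0,0,0,1],[0,0,-0.3,0,0,0,1]]';  python3 - <<'E'
from h import *
p,d=get_image('wrist'); cv2.imwrite('pics/w3.png',p[:,:,::-1])
for cam in('top','scene'):
    p,d=get_image(cam); X=cloud(cam,d,np.ones(d.shape,bool)); print(cam,fit(X,np.array(G['bowl_green']),'bowl'),fit(X,np.array(G['bowl_green']),'lid',.085))
plan(('lid_blue',.14),('lid_blue',.02))
E
```

```text
time: 8.7
tool_pos: [0.6044, -0.2601, 0.2308]
ee_rot: [[-0.962, 0.273, 0.012], [0.273, 0.962, -0.004], [-0.013, -0.001, -1.0]]
ft_force: [-0.0, -0.9, -0.2]
grip_width: 0.0852
grip_force: 0.0
top (array([ 0.601 , -0.2593,  0.045 ]), np.float64(0.0922), 1102) (array([ 0.6001, -0.2573,  0.0203]), np.float64(0.1176), 104)
scene (array([ 0.5977, -0.2625,  0.0471]), np.float64(0.0922), 872) (array([ 0.6   , -0.2557,  0.0206]), np.float64(0.1175), 125)
t 8.85 tcp [ 0.601  -0.2574  0.2233] grip 0.0854 zaxis [ 0.e+00  5.e-04 -1.e+00]
lid_blue 0.14 shift/0.4: [ 0.6077 -0.2522  0.2081]
lid_blue 0.02 shift/0.4: [ 0.6077 -0.2523  0.5081]
```

View pics/w3.png

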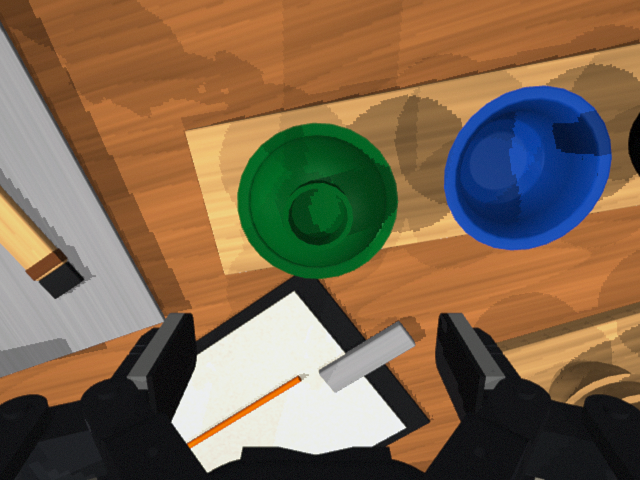

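The green lid sits level and concentric in its bowl at (318,200), and its ring top is at 0.1176 against 0.118 expected. Next is blue.

```bash
python3 -m creep '[[0.608,-0.252,0.25,0,0,0,1],[0.608,-0.252,0.25,0,0,0,1],[0.608,-0.252,0.25,0,0,0,1],[0.608,-0.252,0.25,0,0,0,1],[0.608,-0.252,0.25,0,0,0,1],[0.608,-0.252,0.25,0,0,0,1],[0.608,-0.252,0.25,0,0,0,1],[0.608,-0.252,0.25,0,0,0,1],[0.608,-0.252,0.25,0,0,0,1]]';  python3 - <<'E'
from h import *
plan(('lid_blue',.02))
E
```

```text
time: 9.75
tool_pos: [0.3409, -0.2882, 0.1232]
ee_rot: [[-0.963, 0.271, 0.0], [0.271, 0.963, -0.0], [-0.0, -0.0, -1.0]]
ft_force: [0.1, -0.7, -0.2]
grip_width: 0.0856
grip_force: 0.0
t 9.75 tcp [ 0.3409 -0.2882  0.1232] grip 0.0856 zaxis [ 2.e-04 -3.e-04 -1.e+00]
lid_blue 0.02 shift/0.4: [ 0.0031 -0.001   0.2579]
```

```bash
python3 -m creep '[[0.003,0,0.1,0,0,0,1],[0.003,0,0.2,0,0,0,1],[0.003,0,0.24,0,0,0,1],[0.003,0,0.257,0,0,0,1],[0.003,0,0.257,0,0,0,1],[0.003,0,0.257,0,0,0,0],[0.003,0,0.257,0,0,0,0],[0.003,0,0.257,0,0,0,0],[0.003,0,0.257,0,0,0,0],[0.003,0,0.257,0,0,0,0]]';  python3 - <<'E'
from h import *
plan(('bowl_blue',.16))
E
```

```text
time: 10.75
tool_pos: [0.3395, -0.2885, 0.0218]
ee_rot: [[-0.962, 0.272, 0.002], [0.272, 0.962, -0.0], [-0.002, 0.001, -1.0]]
ft_force: [-0.6, 1.7, 9.2]
grip_width: 0.0417
grip_force: 59.3
t 10.75 tcp [ 0.3395 -0.2885  0.0218] grip 0.0417 zaxis [ 2.4e-03 -1.0e-04 -1.0e+00]
bowl_blue 0.16 shift/0.4: [-0.5488  0.6112 -0.3439]
```

```bash
python3 -m creep '[[0,0,-0.05,0,0,0,0],[0,0,-0.17,0,0,0,0],[0,0,-0.29,0,0,0,0],[-0.549,0.611,-0.344,0,0,0,0],[-0.549,0.611,-0.344,0,0,0,0],[-0.549,0.611,-0.344,0,0,0,0],[-0.549,0.611,-0.344,0,0,0,0],[-0.549,0.611,-0.344,0,0,0,0],[-0.549,0.611,-0.344,0,0,0,0],[-0.549,0.611,-0.344,0,0,0,0]]';  python3 -m creep '[[0,0,0,0,0,0,0],[0,0,0,0,0,0,0],[0,0,0,0,0,0,0]]'
python3 - <<'E'
from h import *
plan(('bowl_blue',.12),('bowl_blue',.1055))
E
```

```text
time: 11.75
tool_pos: [0.62, -0.1084, 0.1585]
ee_rot: [[-0.964, 0.267, 0.003], [0.267, 0.964, 0.002], [-0.002, 0.002, -1.0]]
ft_force: [-0.9, -0.4, -1.0]
grip_width: 0.0414
grip_force: 61.1
time: 12.05
tool_pos: [0.6151, -0.1141, 0.1581]
ee_rot: [[-0.962, 0.274, -0.001], [0.274, 0.962, -0.0], [0.001, -0.001, -1.0]]
ft_force: [-0.0, 0.2, -0.2]
grip_width: 0.0412
grip_force: 61.1
t 12.05 tcp [ 0.6151 -0.1141  0.1581] grip 0.0412 zaxis [-9.e-04 -4.e-04 -1.e+00]
bowl_blue 0.12 shift/0.4: [-0.0039  0.0042  0.0953]
bowl_blue 0.1055 shift/0.4: [-0.004   0.0042  0.1315]
```

```bash
python3 -m creep '[[-0.002,0.003,0.05,0,0,0,0],[-0.002,0.003,0.085,0,0,0,0],[-0.002,0.003,0.105,0,0,0,0],[-0.002,0.003,0.118,0,0,0,0],[-0.002,0.003,0.124,0,0,0,0],[-0.002,0.003,0.124,0,0,0,0],[-0.002,0.003,0.124,0,0,0,0]]'
python3 - <<'E'
from h import *
plan(('bowl_blue',.1045))
E
```

```text
time: 12.75
tool_pos: [0.6179, -0.1119, 0.1089]
ee_rot: [[-0.962, 0.272, 0.001], [0.272, 0.962, -0.0], [-0.001, 0.0, -1.0]]
ft_force: [-0.0, 0.1, -1.6]
grip_width: 0.0416
grip_force: 61.1
t 12.75 tcp [ 0.6179 -0.1119  0.1089] grip 0.0416 zaxis [ 0.001 -0.    -1.   ]
bowl_blue 0.1045 shift/0.4: [ 0.0015 -0.0032  0.0111]
```

```bash
python3 -m creep '[[0.002,-0.003,0.004,0,0,0,0],[0.002,-0.003,0.007,0,0,0,0],[0.002,-0.003,0.007,0,0,0,0]]';python3 -m creep '[[0,0,0.002,0,0,0,0],[0,0,0.003,0,0,0,0],[0,0,0.003,0,0,0,0]]'
```

```text
time: 13.05
tool_pos: [0.6166, -0.1128, 0.1059]
ee_rot: [[-0.962, 0.272, 0.001], [0.272, 0.962, 0.0], [-0.001, 0.0, -1.0]]
ft_force: [0.2, -1.0, 0.8]
grip_width: 0.0412
grip_force: 61.3
time: 13.35
tool_pos: [0.6171, -0.1131, 0.1055]
ee_rot: [[-0.962, 0.272, 0.002], [0.272, 0.962, -0.0], [-0.002, 0.0, -1.0]]
ft_force: [-1.4, -1.3, 5.9]
grip_width: 0.0414
grip_force: 61.8
```

Contact at 0.1055, as expected. I'll release and rise.

```bash
python3 -m creep '[[0,0,-0.002,0,0,0,0.3],[0,0,-0.002,0,0,0,1],[0,0,-0.002,0,0,0,1],[0,0,-0.002,0,0,0,1],[0,0,-0.03,0,0,0,1],[0,0,-0.1,0,0,0,1],[0,0,-0.18,0,0,0,1],[0,0,-0.2,0,0,0,1],[0,0,-0.2,0,0,0,1]]';  python3 - <<'E'
from h import *
for cam in('top','scene'):
    p,d=get_image(cam); X=cloud(cam,d,np.ones(d.shape,bool))
    for c in('green','blue'): print(cam,c,fit(X,np.array(G['bowl_'+c]),'lid',.085))
    for q in('lid_red','lid_black'): print(q,fit(X,np.array(G[q]),'lid'))
plan(('lid_red',.125),('lid_red',.02))
E
```

```text
time: 14.25
tool_pos: [0.6176, -0.1131, 0.1865]
ee_rot: [[-0.962, 0.272, 0.004], [0.272, 0.962, -0.0], [-0.004, 0.001, -1.0]]
ft_force: [0.2, -0.7, -0.6]
grip_width: 0.0851
grip_force: 0.0
top green None
top blue (array([ 0.6165, -0.1132,  0.0203]), np.float64(0.1179), 97)
lid_red (array([0.437 , 0.0059, 0.0202]), np.float64(0.034), 87)
lid_black (array([0.3996, 0.1538, 0.0201]), np.float64(0.0337), 83)
scene green (array([ 0.6   , -0.2564,  0.0202]), np.float64(0.1165), 94)
scene blue (array([ 0.6161, -0.1119,  0.0206]), np.float64(0.1173), 130)
lid_red (array([0.4374, 0.0075, 0.02  ]), np.float64(0.0334), 129)
lid_black (array([0.3999, 0.1553, 0.0202]), np.float64(0.0332), 134)
t 14.35 tcp [ 0.6158 -0.1124  0.1837] grip 0.0856 zaxis [-1.2e-03  6.0e-04 -1.0e+00]
lid_red 0.125 shift/0.4: [0.5104 0.1645 0.1475]
lid_red 0.02 shift/0.4: [0.51   0.1644 0.41  ]
```

Blue is seated with its ring top at 0.118. Next is red.

```bash
python3 -m creep '[[0.51,0.164,0.14,0,0,0,1],[0.51,0.164,0.14,0,0,0,1],[0.51,0.164,0.14,0,0,0,1],[0.51,0.164,0.14,0,0,0,1],[0.51,0.164,0.14,0,0,0,1],[0.51,0.164,0.14,0,0,0,1],[0.51,0.164,0.14,0,0,0,1],[0.51,0.164,0.14,0,0,0,1]]';  python3 - <<'E'
from h import *
plan(('lid_red',.0205))
E
```

```text
time: 15.15
tool_pos: [0.4393, 0.0052, 0.1286]
ee_rot: [[-0.962, 0.273, 0.001], [0.273, 0.962, -0.001], [-0.001, -0.0, -1.0]]
ft_force: [0.3, -0.7, -0.3]
grip_width: 0.0855
grip_force: 0.0
t 15.15 tcp [0.4393 0.0052 0.1286] grip 0.0855 zaxis [ 1.3e-03 -7.0e-04 -1.0e+00]
lid_red 0.0205 shift/0.4: [0.0063 0.0017 0.2703]
```

```bash
python3 -m creep '[[0.004,0.001,0.1,0,0,0,1],[0.004,0.001,0.2,0,0,0,1],[0.004,0.001,0.25,0,0,0,1],[0.004,0.001,0.27,0,0,0,1],[0.004,0.001,0.27,0,0,0,1],[0.004,0.001,0.27,0,0,0,0],[0.004,0.001,0.27,0,0,0,0],[0.004,0.001,0.27,0,0,0,0],[0.004,0.001,0.27,0,0,0,0],[0.004,0.001,0.27,0,0,0,0]]';  python3 - <<'E'
from h import *
plan(('bowl_red',.16))
E
```

```text
time: 16.15
tool_pos: [0.4377, 0.007, 0.0219]
ee_rot: [[-0.962, 0.272, 0.002], [0.272, 0.962, 0.001], [-0.002, 0.002, -1.0]]
ft_force: [-2.4, 0.2, 8.8]
grip_width: 0.0416
grip_force: 59.4
t 16.15 tcp [0.4377 0.007  0.0219] grip 0.0416 zaxis [ 0.0023  0.0013 -1.    ]
bowl_red 0.16 shift/0.4: [-0.3833  0.5343 -0.3435]
```

```bash
python3 -m creep '[[0,0,-0.05,0,0,0,0],[0,0,-0.17,0,0,0,0],[0,0,-0.29,0,0,0,0],[-0.383,0.534,-0.344,0,0,0,0],[-0.383,0.534,-0.344,0,0,0,0],[-0.383,0.534,-0.344,0,0,0,0],[-0.383,0.534,-0.344,0,0,0,0],[-0.383,0.534,-0.344,0,0,0,0],[-0.383,0.534,-0.344,0,0,0,0],[-0.383,0.534,-0.344,0,0,0,0]]';  python3 -m creep '[[0,0,0,0,0,0,0],[0,0,0,0,0,0,0],[0,0,0,0,0,0,0]]'
python3 - <<'E'
from h import *
plan(('bowl_red',.1085))
E
```

```text
time: 17.15
tool_pos: [0.6434, 0.1734, 0.1581]
ee_rot: [[-0.963, 0.269, 0.001], [0.269, 0.963, 0.001], [-0.001, 0.001, -1.0]]
ft_force: [-0.3, -0.7, -1.3]
grip_width: 0.0414
grip_force: 61.0
time: 17.45
tool_pos: [0.6413, 0.1692, 0.1584]
ee_rot: [[-0.962, 0.274, -0.0], [0.274, 0.962, 0.0], [0.0, -0.0, -1.0]]
ft_force: [0.2, 0.2, 0.2]
grip_width: 0.0414
grip_force: 61.0
t 17.45 tcp [0.6413 0.1692 0.1584] grip 0.0414 zaxis [-5.e-04  1.e-04 -1.e+00]
bowl_red 0.1085 shift/0.4: [-0.0034  0.0048  0.1247]
```

```bash
python3 -m creep '[[-0.002,0.003,0.05,0,0,0,0],[-0.002,0.003,0.085,0,0,0,0],[-0.002,0.003,0.105,0,0,0,0],[-0.002,0.003,0.118,0,0,0,0],[-0.002,0.003,0.124,0,0,0,0],[-0.002,0.003,0.124,0,0,0,0],[-0.002,0.003,0.124,0,0,0,0]]'
python3 - <<'E'
from h import *
plan(('bowl_red',.1055))
E
```

```text
time: 18.15
tool_pos: [0.6436, 0.1716, 0.109]
ee_rot: [[-0.962, 0.272, 0.001], [0.272, 0.962, 0.0], [-0.001, 0.001, -1.0]]
ft_force: [0.2, -0.2, -1.2]
grip_width: 0.0415
grip_force: 61.0
t 18.15 tcp [0.6436 0.1716 0.109 ] grip 0.0415 zaxis [ 1.e-03  4.e-04 -1.e+00]
bowl_red 0.1055 shift/0.4: [ 0.0007 -0.0024  0.0087]
```

```bash
python3 -m creep '[[0.001,-0.002,0.004,0,0,0,0],[0.001,-0.002,0.007,0,0,0,0],[0.001,-0.002,0.007,0,0,0,0]]';python3 -m creep '[[0,0,0.002,0,0,0,0],[0,0,0.003,0,0,0,0],[0,0,0.003,0,0,0,0]]'
```

```text
time: 18.45
tool_pos: [0.6429, 0.1708, 0.1059]
ee_rot: [[-0.962, 0.272, 0.001], [0.272, 0.962, 0.0], [-0.001, 0.0, -1.0]]
ft_force: [-0.9, -0.3, 0.2]
grip_width: 0.0413
grip_force: 61.1
time: 18.75
tool_pos: [0.6433, 0.1708, 0.1056]
ee_rot: [[-0.962, 0.272, 0.001], [0.272, 0.962, 0.0], [-0.001, 0.001, -1.0]]
ft_force: [-1.2, -0.4, 4.4]
grip_width: 0.0412
grip_force: 61.7
```

```bash
python3 -m creep '[[0,0,-0.002,0,0,0,0.3],[0,0,-0.002,0,0,0,1],[0,0,-0.002,0,0,0,1],[0,0,-0.002,0,0,0,1],[0,0,-0.03,0,0,0,1],[0,0,-0.1,0,0,0,1],[0,0,-0.18,0,0,0,1],[0,0,-0.2,0,0,0,1],[0,0,-0.2,0,0,0,1]]';  python3 - <<'E'
from h import *
for cam in('top','scene'):
    p,d=get_image(cam); X=cloud(cam,d,np.ones(d.shape,bool))
    for c in('green','blue','red'): print(cam,c,fit(X,np.array(G['bowl_'+c]),'lid',.085))
plan(('lid_black',.125))
E
```

```text
time: 19.65
tool_pos: [0.6439, 0.171, 0.1868]
ee_rot: [[-0.962, 0.272, 0.004], [0.272, 0.962, 0.002], [-0.003, 0.003, -1.0]]
ft_force: [-0.1, 0.2, -0.3]
grip_width: 0.0853
grip_force: 0.0
top green (array([ 0.6   , -0.2572,  0.0203]), np.float64(0.1177), 101)
top blue (array([ 0.6164, -0.1133,  0.0203]), np.float64(0.1178), 96)
top red None
scene green (array([ 0.5999, -0.2564,  0.0204]), np.float64(0.1172), 123)
scene blue (array([ 0.6163, -0.1121,  0.0203]), np.float64(0.1171), 127)
scene red (array([0.6429, 0.1718, 0.0202]), np.float64(0.1177), 114)
t 19.75 tcp [0.642  0.1709 0.1837] grip 0.0855 zaxis [-1.3e-03 -1.0e-04 -1.0e+00]
lid_black 0.125 shift/0.4: [ 0.5715 -0.2042  0.1475]
```

Red is seated. Now black.

```bash
python3 -m creep '[[0.571,-0.204,0.14,0,0,0,1],[0.571,-0.204,0.14,0,0,0,1],[0.571,-0.204,0.14,0,0,0,1],[0.571,-0.204,0.14,0,0,0,1],[0.571,-0.204,0.14,0,0,0,1],[0.571,-0.204,0.14,0,0,0,1],[0.571,-0.204,0.14,0,0,0,1],[0.571,-0.204,0.14,0,0,0,1],[0.571,-0.204,0.14,0,0,0,1]]';  python3 - <<'E'
from h import *
plan(('lid_black',.0205))
E
```

```text
time: 20.65
tool_pos: [0.4025, 0.1549, 0.1289]
ee_rot: [[-0.962, 0.273, 0.002], [0.273, 0.962, 0.0], [-0.002, 0.001, -1.0]]
ft_force: [0.4, -0.2, 0.7]
grip_width: 0.0853
grip_force: 0.0
t 20.65 tcp [0.4025 0.1549 0.1289] grip 0.0853 zaxis [ 1.9e-03  1.0e-04 -1.0e+00]
lid_black 0.0205 shift/0.4: [ 0.0069 -0.0029  0.271 ]
```

```bash
python3 -m creep '[[0.005,-0.002,0.1,0,0,0,1],[0.005,-0.002,0.2,0,0,0,1],[0.005,-0.002,0.25,0,0,0,1],[0.005,-0.002,0.27,0,0,0,1],[0.005,-0.002,0.27,0,0,0,1],[0.005,-0.002,0.27,0,0,0,0],[0.005,-0.002,0.27,0,0,0,0],[0.005,-0.002,0.27,0,0,0,0],[0.005,-0.002,0.27,0,0,0,0],[0.005,-0.002,0.27,0,0,0,0]]';  python3 - <<'E'
from h import *
plan(('bowl_black',.16))
E
```

```text
time: 21.65
tool_pos: [0.3995, 0.1549, 0.0219]
ee_rot: [[-0.962, 0.272, 0.002], [0.272, 0.962, 0.002], [-0.001, 0.002, -1.0]]
ft_force: [-1.7, -0.8, 8.8]
grip_width: 0.0416
grip_force: 59.4
t 21.65 tcp [0.3995 0.1549 0.0219] grip 0.0416 zaxis [ 0.0017  0.0019 -1.    ]
bowl_black 0.16 shift/0.4: [-0.6521 -0.1653 -0.3449]
```

```bash
python3 -m creep '[[0,0,-0.05,0,0,0,0],[0,0,-0.17,0,0,0,0],[0,0,-0.29,0,0,0,0],[-0.652,-0.165,-0.344,0,0,0,0],[-0.652,-0.165,-0.344,0,0,0,0],[-0.652,-0.165,-0.344,0,0,0,0],[-0.652,-0.165,-0.344,0,0,0,0],[-0.652,-0.165,-0.344,0,0,0,0],[-0.652,-0.165,-0.344,0,0,0,0],[-0.652,-0.165,-0.344,0,0,0,0]]';  python3 -m creep '[[0,0,0,0,0,0,0],[0,0,0,0,0,0,0],[0,0,0,0,0,0,0]]'
python3 - <<'E'
from h import *
plan(('bowl_black',.1085))
E
```

```text
time: 22.65
tool_pos: [0.6339, 0.0167, 0.1588]
ee_rot: [[-0.961, 0.276, 0.003], [0.276, 0.961, -0.002], [-0.003, -0.001, -1.0]]
ft_force: [-1.3, 0.0, -0.3]
grip_width: 0.0416
grip_force: 61.1
time: 22.95
tool_pos: [0.6304, 0.0213, 0.158]
ee_rot: [[-0.963, 0.27, -0.001], [0.27, 0.963, 0.001], [0.001, 0.001, -1.0]]
ft_force: [0.1, -1.0, -0.7]
grip_width: 0.0412
grip_force: 61.1
t 22.95 tcp [0.6304 0.0213 0.158 ] grip 0.0412 zaxis [-8.0e-04  1.3e-03 -1.0e+00]
bowl_black 0.1085 shift/0.4: [-0.0054 -0.0021  0.1238]
```

```bash
python3 -m creep '[[-0.002,-0.001,0.05,0,0,0,0],[-0.002,-0.001,0.085,0,0,0,0],[-0.002,-0.001,0.105,0,0,0,0],[-0.002,-0.001,0.118,0,0,0,0],[-0.002,-0.001,0.124,0,0,0,0],[-0.002,-0.001,0.124,0,0,0,0],[-0.002,-0.001,0.124,0,0,0,0]]'
python3 - <<'E'
from h import *
plan(('bowl_black',.1055))
E
```

```text
time: 23.65
tool_pos: [0.6326, 0.0191, 0.1089]
ee_rot: [[-0.962, 0.272, 0.001], [0.272, 0.962, 0.0], [-0.001, 0.0, -1.0]]
ft_force: [0.7, 0.1, -0.8]
grip_width: 0.0412
grip_force: 61.1
t 23.65 tcp [0.6326 0.0191 0.1089] grip 0.0412 zaxis [ 1.e-03  1.e-04 -1.e+00]
bowl_black 0.1055 shift/0.4: [0.0015 0.002  0.0086]
```

```bash
python3 -m creep '[[0.001,0.002,0.004,0,0,0,0],[0.001,0.002,0.007,0,0,0,0],[0.001,0.002,0.007,0,0,0,0]]';python3 -m creep '[[0,0,0.002,0,0,0,0],[0,0,0.003,0,0,0,0],[0,0,0.003,0,0,0,0]]'
```

```text
time: 23.95
tool_pos: [0.6322, 0.0201, 0.1059]
ee_rot: [[-0.962, 0.272, 0.001], [0.272, 0.962, 0.0], [-0.001, 0.0, -1.0]]
ft_force: [-0.7, 0.1, 0.7]
grip_width: 0.0414
grip_force: 61.4
time: 24.25
tool_pos: [0.6325, 0.0201, 0.1056]
ee_rot: [[-0.962, 0.272, 0.001], [0.272, 0.962, 0.001], [-0.001, 0.001, -1.0]]
ft_force: [-1.9, -0.8, 4.9]
grip_width: 0.0416
grip_force: 61.9
```

Contact. I'll release, rise and pull back clear of the view.

```bash
python3 -m creep '[[0,0,-0.002,0,0,0,0.3],[0,0,-0.002,0,0,0,1],[0,0,-0.002,0,0,0,1],[0,0,-0.002,0,0,0,1],[0,0,-0.03,0,0,0,1],[0,0,-0.1,0,0,0,1],[0,0,-0.2,0,0,0,1],[0,0,-0.3,0,0,0,1],[0,0,-0.3,0,0,0,1]]'; python3 -m creep '[[0.4,0,-0.05,0,0,0,1],[0.4,0,-0.05,0,0,0,1],[0.4,0,-0.05,0,0,0,1],[0.4,0,-0.05,0,0,0,1],[0.4,0,-0.05,0,0,0,1],[0.4,0,-0.05,0,0,0,1],[0.4,0,-0.05,0,0,0,1]]'
python3 - <<'E'
from h import *
for cam in('top','scene'):
    p,d=get_image(cam); X=cloud(cam,d,np.ones(d.shape,bool)); cv2.imwrite(f'pics/{cam}_end.png',p[:,:,::-1])
    for c in('green','blue','black','red'):
        a=np.array(G['bowl_'+c]); r=np.hypot(*(X[:,:2]-a).T)
        q=X[(r<.044)&(r>.028)&(X[:,2]>.09)]  # dome slope -> tilt check by opposite sides
        D=np.c_[q[:,:2]-a,(np.hypot(*(q[:,:2]-a).T))**2,np.ones(len(q))]
        if len(q)>50: k=np.linalg.lstsq(D,q[:,2],rcond=None)[0][:2]
        else: k=None
        print(cam,c,fit(X,a,'lid',.085),'slope',k)
E
```

```text
time: 25.15
tool_pos: [0.636, 0.0192, 0.2317]
ee_rot: [[-0.962, 0.273, 0.013], [0.273, 0.962, 0.001], [-0.012, 0.005, -1.0]]
ft_force: [0.9, -0.8, 0.0]
grip_width: 0.0855
grip_force: 0.0
time: 25.85
tool_pos: [0.4795, 0.0629, 0.2446]
ee_rot: [[-0.962, 0.274, 0.001], [0.274, 0.962, -0.001], [-0.001, -0.001, -1.0]]
ft_force: [0.0, 0.4, 0.0]
grip_width: 0.0854
grip_force: 0.0
top green (array([ 0.6002, -0.2572,  0.0202]), np.float64(0.1174), 101) slope [ 0.00532686 -0.01414885]
top blue (array([ 0.6163, -0.1133,  0.0203]), np.float64(0.1176), 97) slope [-0.02059363  0.00675193]
top black (array([0.6313, 0.0191, 0.0206]), np.float64(0.1176), 50) slope [ 0.00366945 -0.00676044]
top red (array([0.6425, 0.1704, 0.0203]), np.float64(0.1178), 97) slope [-0.02515398  0.0032558 ]
scene green (array([ 0.5996, -0.2563,  0.0204]), np.float64(0.1167), 120) slope [-0.02000089 -0.00427578]
scene blue (array([ 0.6161, -0.1121,  0.0203]), np.float64(0.1171), 127) slope [-0.04384069  0.01564423]
scene black (array([0.6322, 0.0208, 0.0204]), np.float64(0.1175), 141) slope [-0.01015589  0.00412267]
scene red (array([0.6426, 0.1717, 0.0203]), np.float64(0.1173), 162) slope [-0.03858368  0.00893628]
```

View pics/scene_end.png

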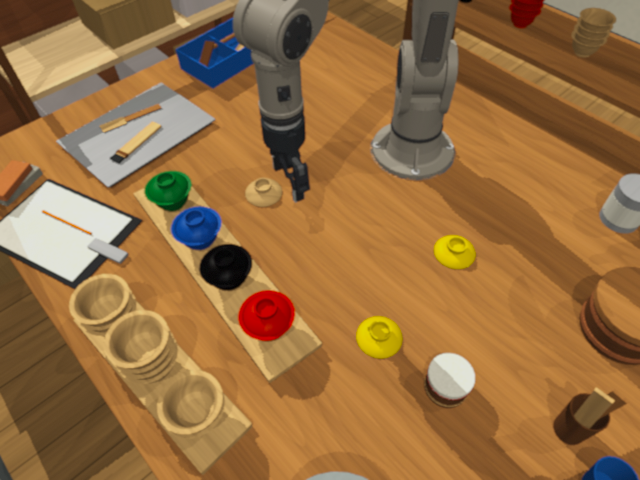

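The picture shows each lid in the bowl of its own colour: green (168,190), blue (196,228), black (226,267), red (267,315). The bare lid, the yellow lids and the pot have not moved. I'll check levelness once more using the dome centre fitted per lid.

Run:
```python
from h import *
for cam in('top','scene'):
    P=[cloud(cam,d,np.ones(d.shape,bool)) for d in (get_image(cam)[1] for _ in range(5))]; X=np.vstack(P)
    for c in('green','blue','black','red','bare'):
        a=np.array(G.get('bowl_'+c,(.402,-.156))); dz=0 if c=='bare' else .084
        for _ in range(3): a=fit(X,a,'lid',dz+.001)[0][:2]
        r=np.hypot(*(X[:,:2]-a).T); o=[]
        for lo,hi,zl in((.017,.0215,.030),(.028,.042,.011)):
            q=X[(r<hi)&(r>lo)&(X[:,2]>dz+zl)]; e=q[:,:2]-a
            D=np.c_[e,(e**2).sum(1),np.ones(len(q))]
            f=least_squares(lambda k:D@k-q[:,2],[0,0,0,dz+.03],loss='soft_l1',f_scale=.001).x
            o.append(np.degrees(f[:2]).round(2))
        print(cam,c,'ring tilt deg',o[0],'dome tilt deg',o[1])
```

```text
top green ring tilt deg [-0.56  0.05] dome tilt deg [0.12 0.07]
top blue ring tilt deg [-0.38  0.2 ] dome tilt deg [-0.9   0.74]
top black ring tilt deg [ 3.82 -0.29] dome tilt deg [0.48 0.47]
top red ring tilt deg [-0.56  0.29] dome tilt deg [-0.58  0.52]
top bare ring tilt deg [0.25 0.33] dome tilt deg [ 0.14 -0.38]
scene green ring tilt deg [-0.14 -0.22] dome tilt deg [-0.52 -0.37]
scene blue ring tilt deg [-1.02  0.82] dome tilt deg [-1.42  0.04]
scene black ring tilt deg [0.24 0.56] dome tilt deg [-0.44 -0.37]
scene red ring tilt deg [-0.62  0.52] dome tilt deg [-1.53 -0.47]
scene bare ring tilt deg [-0.35 -0.8 ] dome tilt deg [-0.41 -0.81]
```

All lids are level to within about 1.5°. The one odd reading, the top-view black ring, is half hidden by the arm; black's other three tilt readings are under 0.6°. Handing in.

```bash
python3 -c "
from cell import env
print(env.sign_off())"
```

```text
the job is handed in; nothing more can be done
None
```

All four lacquered lids are seated level in the bowls of their own colour, the bare lid, yellow lids and pot were left untouched, and I handed the job in after about 27 s of robot time; no verdict was returned.

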